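Refit the spindle of a tube rotator

TASK

Take the cleaned spindle out of its white cradle and refit it in the tube rotator's drive unit: thread it nose first through all three aligned bearing holes until its round shoulder sits against the face of the first block, then let go. The bearing bracket may be clamped anywhere along its cross slide, so feel for the hole with the nose and never force it, and leave the tape, the bottle and the timer where they stand.

Things in the scene. Friction and masses are not known exactly. Their poses are not given: they have to be found in the camera images.
- spindle_grip (a point): Centre of the spindle's square grip (black, 60 x 18 x 18 mm, flat sides), on the shaft's axis; x points along the shaft to the nose, z up as it lies. Ahead of the grip: a round steel shoulder 30 mm across and 6 mm thick, a shaft 12 mm across and 130 mm long, a blunt nose 4 mm long narrowing from 12 to 10 mm. Whole spindle 200 mm, about 0.1 kg.
- spindle_shoulder (a point): Centre of the round shoulder's face that looks to the nose, 36 mm ahead of the grip's centre; axes as the grip.
- spindle_nose (a point): Tip of the nose, 170 mm ahead of the grip's centre and 134 mm ahead of the shoulder's face; axes as the grip.
- cradle: White plastic cradle, fixed to the desk, base 150 x 60 x 8 mm; origin on the desk under the grip's centre, x as the spindle's. The spindle lies in it level, axis 60 mm above the desk, on a 12 mm wide post under the rear half of the grip and a V-rest 100 mm ahead. The grip's sides are free to be pinched from above; lift the spindle straight up.
- slide_zero (a point): On the drive unit: the cross slide's zero, in the plane of the first block's front face, 75 mm above the desk. x is level and points the way the spindle goes in; y to the left of that, z up. The bore axis is parallel to x, anywhere from 7 to 37 mm to the left (+y) of this point and within 1 mm of its height: the place differs each time, is NOT measured and must be felt. Home: shoulder's face at x = 0.
- rig: The rotator's drive unit, fixed; origin under its base plate, 60 mm beyond slide_zero in x and 22 mm left of it, axes the same. Three aluminium blocks (the first 76 mm wide with a flat front, the others 46; 16 thick, tops 22 mm above the axis) have 14.5 mm bores in line, starting 0, 65 and 118 mm beyond slide_zero along x, with brass bushes; a grey motor housing stands behind. Rigid: nothing gives. Over 25 N harms it.
- tape: Bystander: roll of brown tape lying flat, 93 mm across, 48 mm high; origin at the centre of its underside.
- bottle: Bystander: white screw-cap reagent bottle with a blue cap, 58 mm across, 123 mm high; origin at the centre of its underside.
- dial_timer: Bystander: white dial timer, 58 x 62 x 58 mm; origin at the centre of its underside.
Not all that is in view belongs to the job. Leave any purple look-alike of the part that bears spindle_grip alone.

How it is judged:
By the outcome, as a careful person would: the job done as asked, in the order asked, and still so for the second after the job is handed in, with the robot touching nothing.
It also fails if it takes over 67 s, if anything falls off the work surface, if the arm or the gripper's body presses on something with over 40 N, if the wrist force passes 120 N, or if a joint passes its speed limit or range.

ROBOT

A 7-joint arm with a two-finger parallel gripper is mounted at the origin on a cart in front of the work surface, level with it; the furniture and walls round the work are solid. World frame = base frame: x ahead of the robot, y to its left, z up, the work surface at z = 0. Lengths are in m, angles in degrees, forces in N, time in s.
With the tool pointing down it reaches from about 0.425 to 0.875 m from the base axis. Payload 8.4 kg.
Tool frame: the origin (TCP) lies midway between the tips of the shut fingers; the grasp point (between the pads) lies 19 mm behind it; z points along the fingers, y is the line along which they close (so a half turn about z gives the same grasp; the last joint's range is limited). The gripper opens to 85 mm and grips with 20 to 120 N. Pads are 22 mm wide; open, the fingers measure 114 mm over their backs; the gripper's body (76 mm by 85 mm) begins 54 mm behind the grasp point. The pads swing forward as they close: fully open they stand 13 mm farther back than shut.
Start: joints at [-80.97, 19.091, 2.286, 83.961, -0.768, 76.965, -3.352], TCP at [0.165, 0.629, 0.231] pointing down, gripper open.
Joint ranges: [-147.57, 147.57], [-21.85, 119.76], [-74.77, 79.35], [14.55, 137.4], [-85.83, 265.84], [4.83, 119.75], [-152.11, 152.11]. Speed limits (degrees/s): [127.2, 127.2, 159.86, 159.86, 180, 180, 180].

INTERFACE

Orientations are given as a 3x3 rotation matrix whose columns are the frame's x, y, z axes.
In Python, from bench import state, snapshot, workorder gives the robot as it stands.
- The arm moves only by the shell command python3 -m jog 'ROWS'. ROWS is JSON, a list of rows, each a list of 3 entries, a list of its own where there are three numbers: the shift along the world's x, y, z in mm, then the turn, a rotation vector about the world's x, y, z in degrees, then the gripper's target within -1 to 1 (fully open at 1, half-way at 0, shut at -1). In form: [[[tx, ty, tz], [wx, wy, wz], grip], ...]. A call has 1 to 10 rows; each row is the pose to reach, as a shift and turn from the pose commanded when the call began; what a row does not reach only later rows make up. A row lasts 1/12 s, in which the tool goes at most 41.7 mm and 7.16 degrees, less where a joint would pass 70% of its speed; a pose out of reach is approached as far as the arm can. A call with a gripper value outside its range is refused whole. The fingers move at their own pace and stop on an object; the grip force is fixed at half the most. Time passes only in rows, so rows that repeat a pose let the fingers close. It gives the time, the measured TCP pose, the force, the opening and the grip force at its end, in the units of the state.
- state(): the state, without advancing time (a new reading comes with each control period).
- snapshot(name): name is "scene" or "top" or "wrist"; returns a dict with "frame" (400x640x3 uint8, red, green, blue), "K" (3x3 intrinsics, pixels), "view" (4x4, takes a point from world to camera coordinates). Camera axes: x right, y up, looking along -z (the intrinsics and any distortion apply to the point x, -y, -z); pixel columns grow to the right and rows downward; lengths in m; the calibration is good to about 2 mm. A picture is of the moment at which its call begins. There is no depth.
- workorder.finish_job(): hands the job in; it is judged then, once.
The state is a dict: "time": time; "qpos": joint angles; "joint_vel": joint speeds; "joint_efforts": joint torques, N m; "eef_pos": TCP position; "tcp_rot": TCP orientation; "ft_force": force on the tool from outside, world axes, zero at the start; "torque": the same for the moment, N m; "gripper_width": opening from 0.0 (shut) to 1.0 (fully open); "finger_force": force on a finger pad.
Only numpy, scipy, OpenCV 4.12 (cv2) and the standard library are available. Lean on these libraries where they do the work, as an engineer would, in place of code of your own. Each camera call takes 0.05 s, during which the arm holds its last target. There are 200 camera calls.

## Working session

There is one attempt and no reset: what is moved stays moved. The work goes in short steps, Python scripts to look and compute and a shell command to move; the robot and the scene stay as the last step left them, time stands still between calls to the robot, and variables do not carry over. Pictures are saved under pics/ and viewed, at most 10 in all, crops included, and the job is handed in when it is done.

```bash
mkdir -p pics; ls
python3 - <<'E'
from bench import state, snapshot
import cv2,numpy as np,pickle
for n in ["scene","top"]:
    s=snapshot(n); pickle.dump(s,open(f"{n}.pkl","wb"))
    cv2.imwrite(f"pics/{n}.png",cv2.resize(s["frame"][:,:,::-1],(800,500),interpolation=cv2.INTER_CUBIC))
    print(n,s["K"],s["view"],s.keys())
print(state())
E
```

```text
pics
scene [[474.84007118   0.         322.08863429]
 [  0.         474.84007118 196.17692126]
 [  0.           0.           1.        ]] [[-0.75774621 -0.65221015  0.02103803  0.48501581]
 [ 0.47806465 -0.53290049  0.69819142 -0.33516391]
 [-0.44415635  0.53910945  0.71560194 -0.71130188]
 [ 0.          0.          0.          1.        ]] dict_keys(['frame', 'K', 'view'])
top [[486.88191252   0.         318.04509679]
 [  0.         486.88191252 195.47828192]
 [  0.           0.           1.        ]] [[-4.72134547e-03 -9.99987927e-01 -1.36197704e-03  1.85170345e-02]
 [ 9.84997111e-01 -4.88551393e-03  1.72501663e-01 -6.13238420e-01]
 [-1.72506234e-01 -5.27103504e-04  9.85008285e-01 -9.39384529e-01]
 [ 0.00000000e+00  0.00000000e+00  0.00000000e+00  1.00000000e+00]] dict_keys(['frame', 'K', 'view'])
{'time': 0.1, 'qpos': array([-80.96870616,  19.12826561,   2.28456241,  84.00592234,
        -0.76799087,  76.96585952,  -3.35217321]), 'joint_vel': array([ 0.02632848, -0.01248697,  0.10937529, -0.11540626,  0.01643774,
       -0.0421581 ,  0.02732334]), 'joint_efforts': array([ 4.98952781e-03, -6.60028410e+01,  1.37056768e+00, -4.06479657e+01,
        1.69223762e-02,  8.89235060e-03,  9.97676830e-05]), 'eef_pos': array([0.16502526, 0.62827363, 0.23050453]), 'tcp_rot': array([[-9.67195361e-01,  2.54033566e-01, -2.83247857e-04],
       [ 2.54033706e-01,  9.67194275e-01, -1.45285037e-03],
       [-9.51170540e-05, -1.47714464e-03, -9.99998904e-01]]), 'ft_force': array([-0.85240706, -0.41425741,  0.30121403]), 'torque': array([-0.00371796, -0.03757886, -0.00817184]), 'finger_force': 0.0, 'gripper_width': 0.9981931756480592}
```

View pics/scene.png

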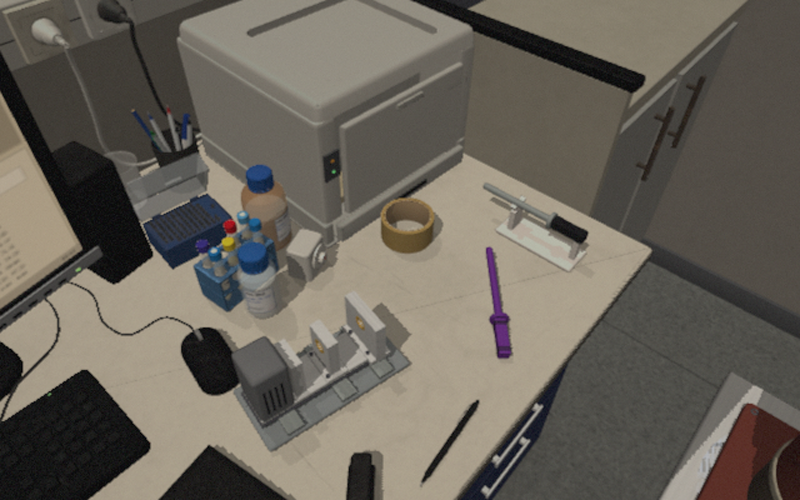

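View pics/top.png

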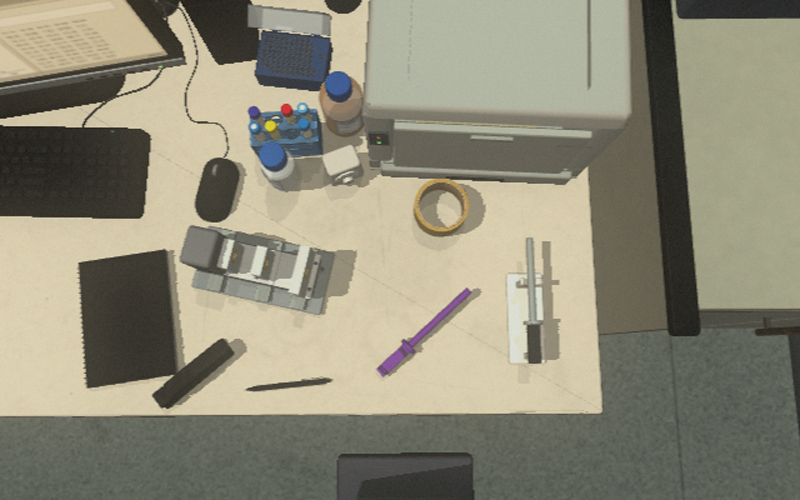

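The purple spindle (top px 425,330; scene 498,300) is the look-alike. The black marker/pen (top 195,372 and 290,384) could also be mistaken for it. The steel spindle with the black grip, in the white cradle, is the target (top grip 534,342, nose 530,240; scene grip 568,229, nose 487,187). The rig is at top (260,270), and its wide block faces right (-y). Close crops next.

Run:
```python
import cv2,numpy as np,pickle
def crop(n,x,y,w,h,k):
    f=pickle.load(open(f"{n}.pkl","rb"))["frame"][y:y+h,x:x+w,::-1]
    f=cv2.resize(f,None,fx=k,fy=k,interpolation=cv2.INTER_CUBIC)
    for i in range(0,w,10): cv2.line(f,(i*k,0),(i*k,6 if (x+i)%50 else 14),(0,0,255),1); (x+i)%50 or cv2.putText(f,str(x+i),(i*k+2,24),0,.4,(0,0,255))
    for i in range(0,h,10): cv2.line(f,(0,i*k),(6 if (y+i)%50 else 14,i*k),(0,0,255),1); (y+i)%50 or cv2.putText(f,str(y+i),(16,i*k+4),0,.4,(0,0,255))
    return f
a=crop("top",390,180,60,120,5); b=crop("scene",380,140,100,80,5)
c=np.zeros((600,800,3),np.uint8); c[:600,:300]=a; c[:400,300:800]=b
cv2.imwrite("pics/spin.png",c)
a=crop("top",140,170,130,85,5)[:, :650]; b=crop("scene",180,225,150,135,5)
cv2.imwrite("pics/rigt.png",crop("top",140,170,130,90,6)); cv2.imwrite("pics/rigs.png",crop("scene",180,230,150,130,5)[:600])
```

```text
(no output)
```

View pics/spin.png

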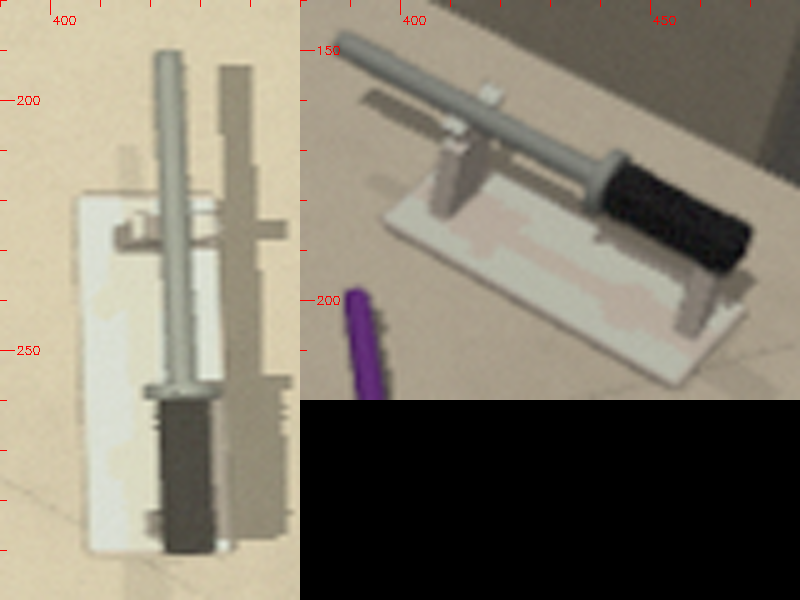

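View pics/rigt.png

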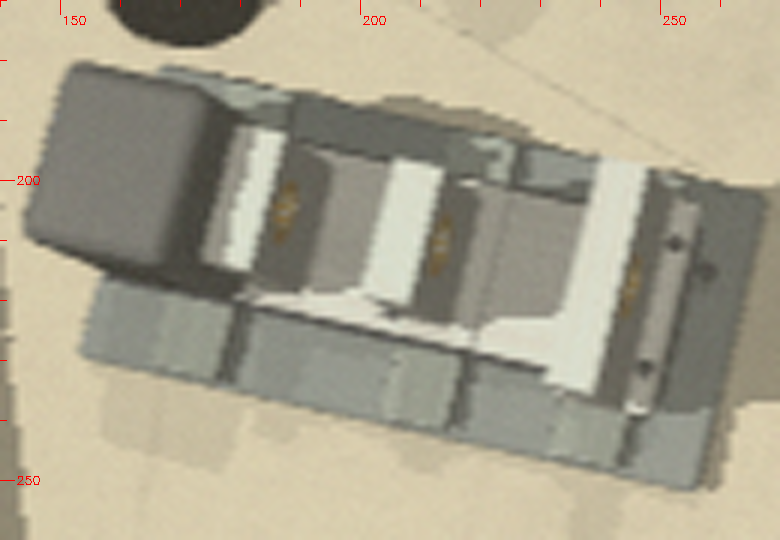

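View pics/rigs.png

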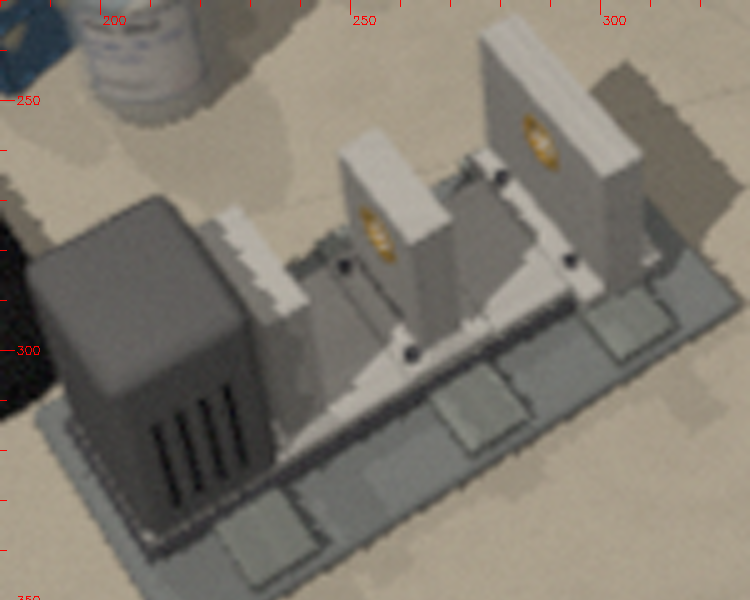

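```bash
cat > h.py <<'E'
import numpy as np,pickle
from scipy.optimize import least_squares
def proj(s,P):
    P=np.atleast_2d(P); c=P@s["view"][:3,:3].T+s["view"][:3,3]
    q=np.c_[c[:,0],-c[:,1],-c[:,2]]@s["K"].T; return q[:,:2]/q[:,2:]
def back(s,uv,z):
    R,t=s["view"][:3,:3],s["view"][:3,3]; C=-R.T@t
    d=np.linalg.solve(s["K"],[*uv,1]); d=R.T@(d*[1,-1,-1]); return C+d*(z-C[2])/d[2]
E
python3 - <<'E'
from h import *
T,S=[pickle.load(open(n+".pkl","rb")) for n in("top","scene")]
print("cams",*[-s["view"][:3,:3].T@s["view"][:3,3] for s in(T,S)])
def pts(p,l): 
    c,s=np.cos(p[2]),np.sin(p[2]); l=np.atleast_2d(l); return np.c_[p[0]+c*l[:,0]-s*l[:,1],p[1]+s*l[:,0]+c*l[:,1],l[:,2]]
# spindle
lt=[[.170,0,.06],[.036,0,.06],[-.03,0,.069]];ut=[[423.3,190.3],[426,257.3],[427.8,290.2]]
ls=[[.170,0,.06],[-.03,0,.06]];us=[[387,148.3],[467.5,189]]
f=lambda p:np.r_[(proj(T,pts(p,lt))-ut).ravel(),(proj(S,pts(p,ls))-us).ravel()]
r=least_squares(f,[.43,-.2,0]);print("spindle",r.x,np.degrees(r.x[2]),r.fun.round(1))
for n,a,b in(("T",(248.3,197),(239,235.5)),("S",(283.5,233.5),(308,261))):
    s=T if n=="T" else S
    A,B=back(s,a,.097),back(s,b,.097);d=A-B;print(n,"front edge",A,B,np.linalg.norm(d),"yaw",np.degrees(np.arctan2(d[1],d[0]))+90)
for u in((243.7,217),(212.5,210),(186.5,205)):print("bush front",back(T,u,.075))
for u in((288,258.5),(255.5,277)):print("bush rear",back(S,u,.075))
E
```

```text
cams [0.44207581 0.01502567 1.03111141] [0.21181966 0.52119279 0.7328138 ]
spindle [ 4.51841565e-01 -1.97069767e-01  3.86443029e-04] 0.02214155459977603 [-0.5 -0.  -0.3 -0.5  0.4  0.6 -0.  -1.4  0.3  0.6]
T front edge [0.60333397 0.15133739 0.097     ] [0.52838901 0.16770173 0.097     ] 0.07671074404986408 yaw 77.68270890652188
S front edge [0.59729728 0.15542666 0.097     ] [0.52628364 0.17097665 0.097     ] 0.07269620841374563 yaw 77.64878078524013
bush front [0.56701759 0.16284879 0.075     ]
bush front [0.58131258 0.22506016 0.075     ]
bush front [0.5916052  0.27707979 0.075     ]
bush rear [0.56629345 0.17767064 0.075     ]
bush rear [0.58027901 0.2407969  0.075     ]
```

The crops confirm it: black grip, steel shaft, white cradle. The grip centre is about (0.452, -0.197) at yaw 0. The rig axis yaw is about 77.7°, with the first bush near (0.567, 0.161). Moving over now with an intermediate waypoint.

```bash
python3 -m jog '[[[30,-30,10],[0,0,-7],1],[[60,-60,20],[0,0,-14],1],[[90,-90,30],[0,0,-21],1],[[120,-120,30],[0,0,-28],1],[[150,-150,30],[0,0,-35],1],[[180,-180,30],[0,0,-42],1],[[210,-210,30],[0,0,-49],1],[[240,-240,30],[0,0,-56],1],[[270,-270,30],[0,0,-63],1],[[300,-300,30],[0,0,-70],1]]'
python3 -m jog '[[[15,-35,0],[0,0,-7],1],[[20,-75,0],[0,0,-14],1],[[25,-115,0],[0,0,-21],1],[[25,-155,0],[0,0,-28],1],[[25,-195,0],[0,0,-35],1],[[25,-235,0],[0,0,-42],1],[[25,-275,0],[0,0,-49],1],[[20,-315,-10],[0,0,-56],0.6],[[15,-355,-30],[0,0,-63],0.6],[[10,-395,-50],[0,0,-70],0.6]]'
python3 -c "
from bench import state;s=state();print(s['time'],s['eef_pos'],s['tcp_rot'],s['qpos'])"
```

```text
time: 0.93
eef_pos: [0.4583, 0.3346, 0.2612]
tcp_rot: [[-0.086, 0.996, -0.0], [0.996, 0.086, 0.0], [0.0, -0.0, -1.0]]
ft_force: [1.3, 2.2, 0.9]
gripper_width: 1.002
finger_force: 0.0
time: 1.77
eef_pos: [0.4677, -0.0546, 0.214]
tcp_rot: [[0.907, 0.421, 0.001], [0.421, -0.907, 0.001], [0.002, -0.0, -1.0]]
ft_force: [0.6, 0.4, 0.2]
gripper_width: 0.805
finger_force: 0.0
1.7667 [ 0.46768917 -0.05457185  0.2139919 ] [[ 9.06867691e-01  4.21413354e-01  1.33240612e-03]
 [ 4.21412376e-01 -9.06868618e-01  9.58889524e-04]
 [ 1.61240614e-03 -3.08093502e-04 -9.99998653e-01]] [-42.22058363  -4.20123106  42.30511955 111.03986889   2.9139118
  72.01512163 -65.96504648]
```

```bash
python3 -m jog '[[[-6,-33,-15],[0,0,-7],0.6],[[-12,-66,-30],[0,0,-14],0.6],[[-18,-99,-45],[0,0,-21],0.6],[[-23,-131,-60],[0,0,-25.3],0.6],[[-23,-131,-60],[0,0,-25.3],0.6],[[-23,-131,-60],[0,0,-25.3],0.6],[[-23,-131,-60],[0,0,-25.3],0.6]]'
python3 - <<'E'
from h import *
from bench import state,snapshot
import cv2
s=snapshot("wrist");pickle.dump(s,open("w1.pkl","wb"));t=snapshot("top");pickle.dump(t,open("t1.pkl","wb"))
st=state();print(st["eef_pos"],st["tcp_rot"])
print(proj(s,[[.452,-.197,.06],[.488,-.197,.06],[.422,-.197,.06],[.622,-.197,.06]]), -s["view"][:3,:3].T@s["view"][:3,3])
cv2.imwrite("pics/w1.png",cv2.resize(s["frame"][:,:,::-1],(800,500)))
E
```

```text
time: 2.35
eef_pos: [0.4451, -0.1833, 0.1542]
tcp_rot: [[1.0, 0.0, -0.0], [0.0, -1.0, 0.0], [-0.0, -0.0, -1.0]]
ft_force: [0.8, 0.5, 0.5]
gripper_width: 0.805
finger_force: 0.0
[ 0.44566913 -0.18253033  0.15453765] [[ 9.99997378e-01  2.24180258e-03  4.66652669e-04]
 [ 2.24164690e-03 -9.99997432e-01  3.33865696e-04]
 [ 4.67399932e-04 -3.32818750e-04 -9.99999835e-01]]
[[332.4082795  192.06700581]
 [332.99638803 151.01958462]
 [331.95306349 223.83910678]
 [335.69699526 -37.47107182]] [ 0.51374974 -0.18367462  0.2960375 ]
```

View pics/w1.png

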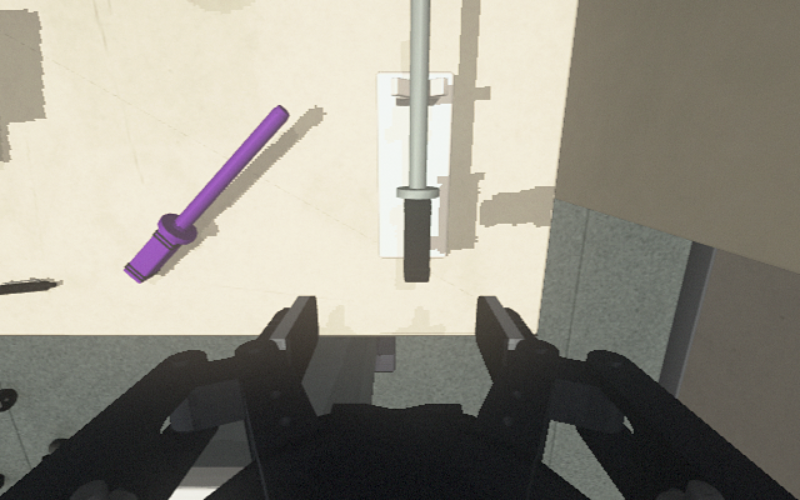

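The wrist view shows the grip at raw px (334,188) and the shoulder at (334,150), within 1.5 px of prediction. So the grip is at about (0.453, -0.198), with the fingers straddling the line. Descend and grip.

```bash
python3 -m jog '[[[7,-15.5,-10],[0,0,-0.1],0.6],[[7,-15.5,-35],[0,0,-0.1],0.6],[[7,-15.5,-65],[0,0,-0.1],0.6],[[7,-15.5,-90],[0,0,-0.1],0.6],[[7,-15.5,-105],[0,0,-0.1],0.6],[[7,-15.5,-113],[0,0,-0.1],0.6],[[7,-15.5,-113],[0,0,-0.1],0.6]]'
python3 -c "
from bench import state;s=state();print(s['eef_pos'],s['tcp_rot'],s['ft_force'])"
```

```text
time: 3.03
eef_pos: [0.4517, -0.198, 0.0402]
tcp_rot: [[1.0, 0.0, -0.002], [0.0, -1.0, 0.0], [-0.002, -0.0, -1.0]]
ft_force: [0.3, 0.7, 0.3]
gripper_width: 0.797
finger_force: 0.0
[ 0.4516905  -0.19801773  0.04017722] [[ 9.99997561e-01  2.64167746e-05 -2.20860751e-03]
 [ 2.71508216e-05 -9.99999944e-01  3.32328059e-04]
 [-2.20859861e-03 -3.32387213e-04 -9.99997506e-01]] [0.33008341 0.74344399 0.32380456]
```

```bash
python3 -m jog '[[[0,0,0],[0,0,0],-1],[[0,0,0],[0,0,0],-1],[[0,0,0],[0,0,0],-1],[[0,0,0],[0,0,0],-1],[[0,0,0],[0,0,0],-1],[[0,0,0],[0,0,0],-1],[[0,0,0],[0,0,0],-1],[[0,0,0],[0,0,0],-1]]'
python3 -m jog '[[[0,0,5],[0,0,0],-1],[[0,0,15],[0,0,0],-1],[[0,0,30],[0,0,0],-1],[[0,0,50],[0,0,0],-1],[[0,0,70],[0,0,0],-1],[[0,0,80],[0,0,0],-1],[[0,0,80],[0,0,0],-1],[[0,0,80],[0,0,0],-1]]'
python3 -c "
from bench import state;s=state();print(s['eef_pos'],s['tcp_rot'],s['ft_force'],s['torque'],s['qpos'])"
```

```text
time: 3.7
eef_pos: [0.4529, -0.1991, 0.0423]
tcp_rot: [[1.0, -0.001, 0.001], [-0.001, -1.0, 0.0], [0.001, -0.0, -1.0]]
ft_force: [-1.8, 1.6, 8.3]
gripper_width: 0.202
finger_force: 58.3
time: 4.37
eef_pos: [0.4524, -0.1989, 0.1215]
tcp_rot: [[1.0, -0.002, 0.001], [-0.002, -1.0, 0.001], [0.001, -0.001, -1.0]]
ft_force: [0.3, 0.5, -2.0]
gripper_width: 0.199
finger_force: 58.6
[ 0.45238958 -0.19888259  0.12147447] [[ 9.99997871e-01 -1.56078292e-03  1.34986153e-03]
 [-1.56183330e-03 -9.99998478e-01  7.77438509e-04]
 [ 1.34864606e-03 -7.79545113e-04 -9.99998787e-01]] [ 0.33594602  0.48816103 -1.99909011] [-0.00250356  0.01687049 -0.01109104] [-31.03860773   7.82869881  53.94672377 115.04628681  -7.35228308
  60.47612796 -63.80480468]
```

```bash
python3 -m jog '[[[7,10,0],[0,0,7],-1],[[14,26,0],[0,0,14],-1],[[21,42,0],[0,0,21],-1],[[28,58,0],[0,0,28],-1],[[35,74,0],[0,0,35],-1],[[42,90,0],[0,0,42],-1],[[49,106,0],[0,0,49],-1],[[56,122,0],[0,0,56],-1],[[63,138,0],[0,0,63],-1],[[69,152,0],[0,0,70],-1]]'
python3 -c "
from bench import state;s=state();print(s['eef_pos'],s['tcp_rot'],s['qpos'])"
```

```text
time: 5.2
eef_pos: [0.5206, -0.0459, 0.1197]
tcp_rot: [[0.338, 0.941, -0.002], [0.941, -0.338, -0.0], [-0.001, -0.002, -1.0]]
ft_force: [-0.1, 0.2, -0.6]
gripper_width: 0.2
finger_force: 58.5
[ 0.520583   -0.04592993  0.1196783 ] [[ 3.37692571e-01  9.41253444e-01 -2.38367486e-03]
 [ 9.41255981e-01 -3.37693877e-01 -1.56501090e-04]
 [-9.52259594e-04 -2.19079896e-03 -9.99997147e-01]] [-34.53485695  10.86315749  38.70860711 110.89697755  -7.72816485
  60.94547094 -12.28055378]
```

```bash
python3 -m jog '[[[2,5,0],[0,0,4],-1],[[4,8,-10],[0,0,7.4],-1],[[4,8,-35],[0,0,7.4],-1],[[4,8,-55],[0,0,7.4],-1],[[4,8,-63],[0,0,7.4],-1],[[4,8,-63],[0,0,7.4],-1],[[4,8,-63],[0,0,7.4],-1],[[4,8,-63],[0,0,7.4],-1]]'
python3 - <<'E'
from h import *
from bench import state,snapshot
import cv2
s=snapshot("wrist");pickle.dump(s,open("w2.pkl","wb"));t=snapshot("top");pickle.dump(t,open("t2.pkl","wb"))
st=state();print(st["eef_pos"],st["tcp_rot"],st["ft_force"])
print("cam",-s["view"][:3,:3].T@s["view"][:3,3])
f=s["frame"][:,:,::-1][:200,160:480]; g=t["frame"][:,:,::-1][170:270,180:340]
k=cv2.INTER_CUBIC
im=np.vstack([cv2.resize(f,(480,300),interpolation=k),cv2.resize(g,(480,300),interpolation=k)])
cv2.imwrite("pics/w2.png",cv2.resize(s["frame"][:250,160:480,::-1],(768,600),interpolation=k))
E
```

```text
time: 5.87
eef_pos: [0.5256, -0.0394, 0.059]
tcp_rot: [[0.221, 0.975, 0.001], [0.975, -0.221, -0.0], [0.0, 0.001, -1.0]]
ft_force: [-0.7, -0.1, -0.6]
gripper_width: 0.199
finger_force: 58.6
[ 0.52587128 -0.03920827  0.05928539] [[ 2.20242756e-01  9.75443664e-01  1.66963302e-03]
 [ 9.75444815e-01 -2.20243661e-01  3.76839414e-04]
 [ 7.35311708e-04  1.54563872e-03 -9.99998535e-01]] [ 1.07197828  0.01979626 -0.13096624]
cam [0.54032441 0.02753232 0.2008443 ]
```

View pics/w2.png

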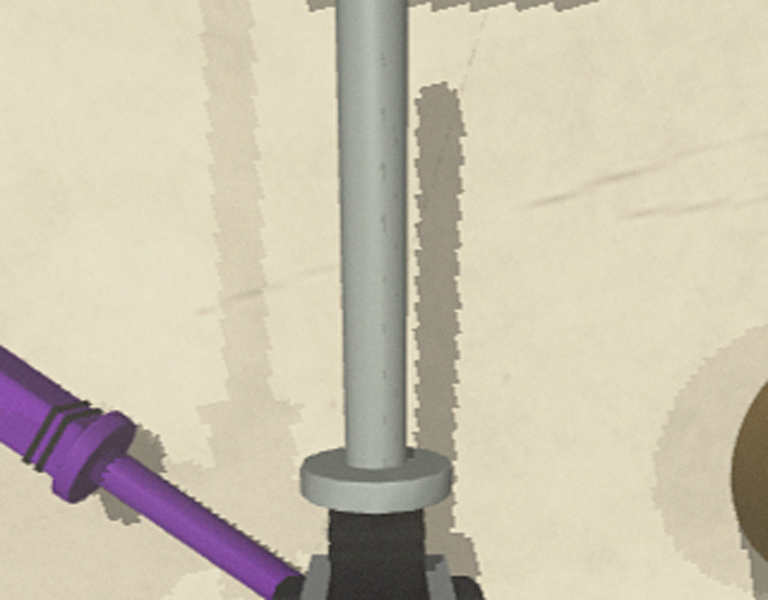

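The wrist view shows the spindle straight in the fingers, with the tape off to the right and clear. The rig is out of frame, so I'll compare nose and bush in the top and scene cameras.

Run:
```python
from h import *
from bench import snapshot
import cv2
t=pickle.load(open("t2.pkl","rb"));s=snapshot("scene");pickle.dump(s,open("s2.pkl","wb"))
def crop(f,x,y,w,h,k):
    f=cv2.resize(f[y:y+h,x:x+w,::-1],None,fx=k,fy=k,interpolation=cv2.INTER_CUBIC)
    for i in range(0,w,10): cv2.line(f,(i*k,0),(i*k,6),(0,0,255),1); (x+i)%50 or cv2.putText(f,str(x+i),(i*k+2,18),0,.4,(0,0,255))
    for i in range(0,h,10): cv2.line(f,(0,i*k),(6,i*k),(0,0,255),1); (y+i)%50 or cv2.putText(f,str(y+i),(10,i*k+4),0,.4,(0,0,255))
    return f
cv2.imwrite("pics/m2.png",np.vstack([crop(t["frame"],180,185,160,60,5),crop(s["frame"],240,220,160,60,5)]))
```

```text
(no output)
```

View pics/m2.png

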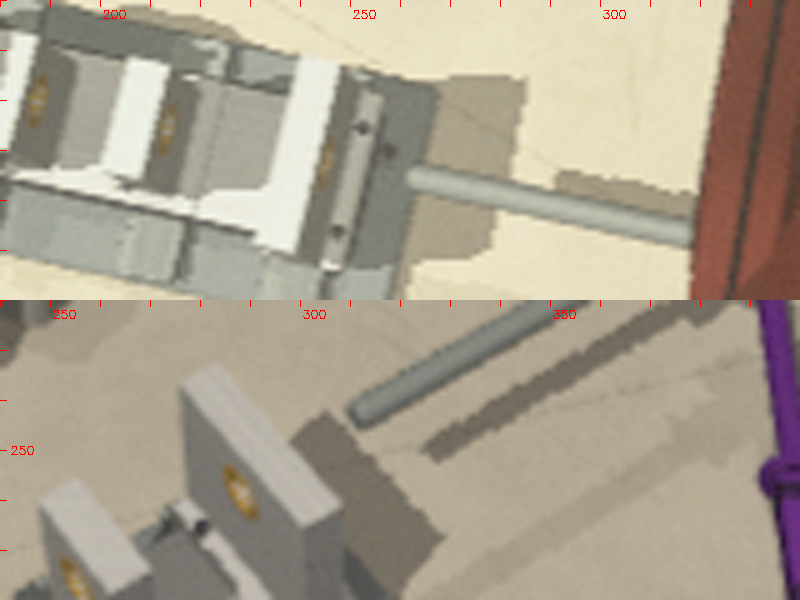

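Top: nose at (262,219.4), and bushes at (244.8,217), (213.4,210.4) and (187.4,204.6), so the lines are parallel. Scene: nose at (310.8,242.6), rear bushes at (288,258.6) and (255.4,276). Triangulating the two lines relative to each other.

Run:
```python
from h import *
T,S=[pickle.load(open(n+".pkl","rb")) for n in("t2","s2")]
L=lambda p,l:np.c_[p[0]+np.cos(p[3])*np.array(l),p[1]+np.sin(p[3])*np.array(l),p[2]+0*np.array(l)]
f=lambda p:np.r_[(proj(T,L(p,[0,.065,.118]))-[[244.8,217],[213.4,210.4],[187.4,204.6]]).ravel(),(proj(S,L(p,[.016,.081]))-[[288,258.6],[255.4,276]]).ravel(),(p[2]-.075)/.001*.0]
r=least_squares(f,[.567,.161,.075,1.356]);b=r.x;print("bore",b.round(4),np.degrees(b[3]),r.fun.round(1))
# nose line: nose tip + axis point as lateral only
def g(p):
    e=[(proj(T,L(p,[0]))[0]-[262,219.4]),(proj(S,L(p,[0]))[0]-[310.8,242.6])]
    for s,q in((T,(318.2,231.4)),(S,(352.4,220))):
        a,c=proj(s,L(p,[0,-.12]));d=(c-a)/np.hypot(*(c-a));w=np.array(q)-a;e.append([d[0]*w[1]-d[1]*w[0]])
    return np.concatenate(e)
r=least_squares(g,[.56,.13,.078,1.356]);n=r.x;print("nose",n.round(4),np.degrees(n[3]),r.fun.round(1))
d=b[:3]-n[:3];c,s=np.cos(b[3]),np.sin(b[3]);print("ahead,left,up mm",1e3*(d[0]*c+d[1]*s),1e3*(-d[0]*s+d[1]*c),1e3*d[2])
```

```text
bore [0.5658 0.1604 0.072  1.3438] 76.99353488974272 [ 0.4  0.8  0.1  0.3  0.4  0.3 -0.6 -0.6 -0.7  0.2 -0. ]
nose [0.5616 0.1256 0.0728 1.35  ] 77.34993564493928 [ 0.6  0.4 -0.5  0.3 -0.5  0.7]
ahead,left,up mm 34.822551129527355 3.748205733079663 -0.789615125292159
```

```bash
python3 -m jog '[[[0,8,-1],[0,0,0.2],-1],[[1,16,-2],[0,0,0.2],-1],[[2,22,-2],[0,0,0.2],-1],[[2.5,25,-2],[0,0,0.2],-1],[[2.5,25,-2],[0,0,0.2],-1],[[2.5,25,-2],[0,0,0.2],-1],[[2.5,25,-2],[0,0,0.2],-1]]'
python3 - <<'E'
from h import *
from bench import snapshot,state
import cv2
t=snapshot("top");s=snapshot("scene");pickle.dump(t,open("t3.pkl","wb"));pickle.dump(s,open("s3.pkl","wb"))
st=state();print(st["eef_pos"],st["tcp_rot"],st["ft_force"])
def crop(f,x,y,w,h,k):
    f=cv2.resize(f[y:y+h,x:x+w,::-1],None,fx=k,fy=k,interpolation=cv2.INTER_CUBIC)
    for i in range(0,w,10): cv2.line(f,(i*k,0),(i*k,6),(0,0,255),1); (x+i)%50 or cv2.putText(f,str(x+i),(i*k+2,18),0,.4,(0,0,255))
    for i in range(0,h,10): cv2.line(f,(0,i*k),(6,i*k),(0,0,255),1); (y+i)%50 or cv2.putText(f,str(y+i),(10,i*k+4),0,.4,(0,0,255))
    return f
cv2.imwrite("pics/m3.png",np.vstack([crop(t["frame"],215,195,80,30,10),crop(s["frame"],270,235,80,30,10)]))
E
```

```text
time: 6.6
eef_pos: [0.5276, -0.0144, 0.0563]
tcp_rot: [[0.217, 0.976, -0.0], [0.976, -0.217, -0.0], [-0.0, -0.0, -1.0]]
ft_force: [0.5, 0.5, -1.3]
gripper_width: 0.201
finger_force: 58.6
[ 0.52755738 -0.01456547  0.05629292] [[ 2.17241712e-01  9.76117838e-01 -6.39833552e-05]
 [ 9.76117831e-01 -2.17241718e-01 -1.24149248e-04]
 [-1.35084150e-04 -3.54848987e-05 -9.99999990e-01]] [ 0.579384   -1.21537258 -0.27924157]
```

View pics/m3.png

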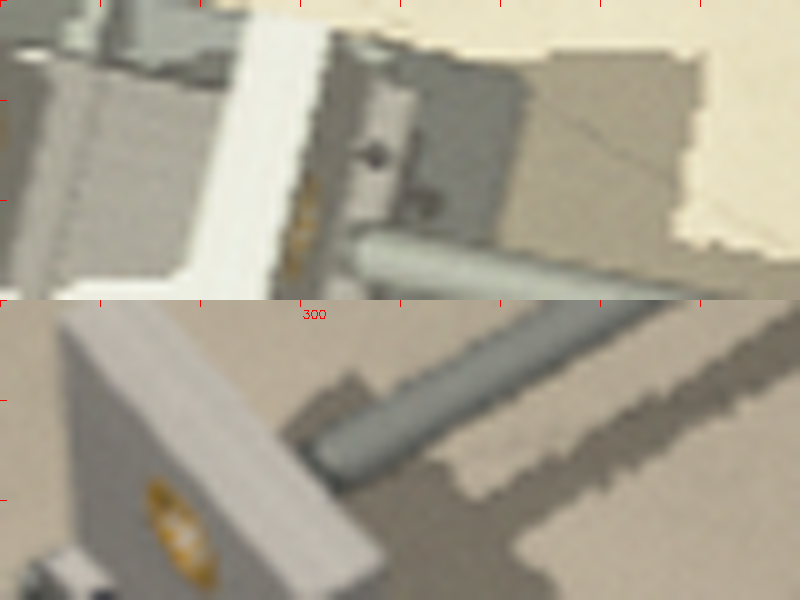

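Here the extrapolated shaft line passes about 1.6 mm left of and 0.5 mm below the bush centre (top: nose at 251.2,219.9 and bush at 245.3,217.7; scene agrees). Correct that and close most of the gap.

```bash
python3 -m jog '[[[1.5,-0.3,0.7],[0,0,0],-1],[[2.4,3.5,0.7],[0,0,0],-1],[[3,6,0.7],[0,0,0],-1],[[3,6.2,0.7],[0,0,0],-1],[[3,6.2,0.7],[0,0,0],-1]]'
python3 -c "
from bench import state;s=state();print(s['eef_pos'],s['ft_force'],s['torque'])"
```

```text
time: 7.12
eef_pos: [0.5306, -0.0076, 0.0569]
tcp_rot: [[0.216, 0.976, -0.0], [0.976, -0.216, 0.0], [0.0, -0.0, -1.0]]
ft_force: [-0.3, 0.1, -1.0]
gripper_width: 0.199
finger_force: 58.6
[ 0.53063989 -0.00761047  0.05694651] [-0.29487938  0.11170498 -0.990624  ] [-0.03235329  0.02102494 -0.02021218]
```

```bash
python3 -m jog '[[[0.2,1,0],[0,0,0],-1],[[0.4,2,0],[0,0,0],-1],[[0.4,2,0],[0,0,0],-1]]'
python3 -c "
from bench import state;s=state();print(s['eef_pos'],s['ft_force'],s['torque'])"
```

```text
time: 7.37
eef_pos: [0.531, -0.0058, 0.057]
tcp_rot: [[0.217, 0.976, -0.0], [0.976, -0.217, 0.0], [0.0, -0.0, -1.0]]
ft_force: [-0.2, 0.4, -0.8]
gripper_width: 0.199
finger_force: 58.6
[ 0.53100581 -0.0057612   0.05695468] [-0.21429517  0.35706617 -0.84172963] [-0.03372566 -0.00653407  0.02727767]
```

```bash
python3 -m jog '[[[0.2,1,0],[0,0,0],-1],[[0.4,2,0],[0,0,0],-1],[[0.4,2,0],[0,0,0],-1]]' | grep -E 'eef|ft'
```

```text
eef_pos: [0.5315, -0.0037, 0.057]
ft_force: [0.2, -0.6, -1.2]
```

```bash
python3 -m jog '[[[0.2,1,0],[0,0,0],-1],[[0.4,2,0],[0,0,0],-1],[[0.4,2,0],[0,0,0],-1]]' | grep -E 'eef|ft'
```

```text
eef_pos: [0.5318, -0.0017, 0.057]
ft_force: [0.3, 0.7, -0.7]
```

```bash
python3 -m jog '[[[0.2,1,0],[0,0,0],-1],[[0.4,2,0],[0,0,0],-1],[[0.4,2,0],[0,0,0],-1]]' | grep -E 'eef|ft'
```

```text
eef_pos: [0.5323, 0.0003, 0.057]
ft_force: [0.1, 0.9, -1.9]
```

```bash
python3 -m jog '[[[0.2,1,0],[0,0,0],-1],[[0.4,2,0],[0,0,0],-1],[[0.4,2,0],[0,0,0],-1]]' | grep -E 'eef|ft'
```

```text
eef_pos: [0.5327, 0.0023, 0.057]
ft_force: [-0.4, 0.1, -1.3]
```

```bash
python3 -m jog '[[[0.2,1,0],[0,0,0],-1],[[0.4,2,0],[0,0,0],-1],[[0.65,3,0],[0,0,0],-1],[[0.65,3,0],[0,0,0],-1]]' | grep -E 'eef|ft'
```

```text
eef_pos: [0.5333, 0.0053, 0.057]
ft_force: [0.5, -0.1, -0.2]
```

```bash
python3 -m jog '[[[0.2,1,0],[0,0,0],-1],[[0.4,2,0],[0,0,0],-1],[[0.65,3,0],[0,0,0],-1],[[0.65,3,0],[0,0,0],-1]]' | grep -E 'eef|ft|rot'
```

```text
eef_pos: [0.534, 0.0083, 0.057]
tcp_rot: [[0.216, 0.976, -0.0], [0.976, -0.216, 0.0], [0.0, -0.0, -1.0]]
ft_force: [1.2, -0.2, 0.2]
```

The nose is about 12 mm past the face with no force, so it's in the bore. Advancing while watching for side force.

```bash
python3 -m jog '[[[0.45,2,0],[0,0,0],-1],[[0.9,4,0],[0,0,0],-1],[[1.3,6,0],[0,0,0],-1],[[1.75,8,0],[0,0,0],-1],[[1.75,8,0],[0,0,0],-1]]' | grep -E 'eef|ft'
```

```text
eef_pos: [0.5357, 0.0167, 0.0569]
ft_force: [0.5, -0.0, -0.7]
```

```bash
python3 -m jog '[[[0.45,2,0],[0,0,0],-1],[[0.9,4,0],[0,0,0],-1],[[1.3,6,0],[0,0,0],-1],[[1.75,8,0],[0,0,0],-1],[[2.2,10,0],[0,0,0],-1],[[2.6,12,0],[0,0,0],-1],[[2.6,12,0],[0,0,0],-1]]' | grep -E 'eef|ft'
```

```text
eef_pos: [0.5383, 0.0286, 0.057]
ft_force: [-0.5, 0.0, -0.5]
```

```bash
python3 -m jog '[[[0.45,2,0],[0,0,0],-1],[[0.9,4,0],[0,0,0],-1],[[1.3,6,0],[0,0,0],-1],[[1.75,8,0],[0,0,0],-1],[[2.2,10,0],[0,0,0],-1],[[2.6,12,0],[0,0,0],-1],[[2.6,12,0],[0,0,0],-1]]' | grep -E 'eef|ft|rot'; python3 -c "
from bench import state;s=state();print(s['eef_pos'],s['ft_force'],s['torque'])"
```

```text
eef_pos: [0.5409, 0.0406, 0.057]
tcp_rot: [[0.216, 0.976, 0.0], [0.976, -0.216, 0.0], [0.0, -0.0, -1.0]]
ft_force: [-0.3, 0.6, -0.9]
[0.54093095 0.0406128  0.05696922] [-0.28666121  0.57296731 -0.88809729] [-0.03256564 -0.00066061 -0.00403529]
```

```bash
python3 -m jog '[[[0.45,2,0],[0,0,0],-1],[[0.9,4,0],[0,0,0],-1],[[1.3,6,0],[0,0,0],-1],[[1.75,8,0],[0,0,0],-1],[[2.2,10,0],[0,0,0],-1],[[2.6,12,0],[0,0,0],-1],[[2.6,12,0],[0,0,0],-1]]' | grep -E 'eef|ft'
```

```text
eef_pos: [0.5435, 0.0526, 0.057]
ft_force: [0.2, 0.8, -0.6]
```

```bash
python3 -m jog '[[[0.2,1,0],[0,0,0],-1],[[0.4,2,0],[0,0,0],-1],[[0.65,3,0],[0,0,0],-1],[[0.65,3,0],[0,0,0],-1]]' | grep -E 'eef|ft'
```

```text
eef_pos: [0.5441, 0.0552, 0.057]
ft_force: [0.1, 0.3, -0.4]
```

```bash
python3 -m jog '[[[0.2,1,0],[0,0,0],-1],[[0.4,2,0],[0,0,0],-1],[[0.4,2,0],[0,0,0],-1]]' | grep -E 'eef|ft'
```

```text
eef_pos: [0.5445, 0.0573, 0.057]
ft_force: [-0.1, 0.4, -1.5]
```

Nose at about 62 mm, so block 2's entry is close. Small steps.

```bash
python3 -m jog '[[[0.2,1,0],[0,0,0],-1],[[0.4,2,0],[0,0,0],-1],[[0.4,2,0],[0,0,0],-1]]' | grep -E 'eef|ft'
```

```text
eef_pos: [0.545, 0.0593, 0.057]
ft_force: [0.1, 0.2, -1.0]
```

```bash
python3 -m jog '[[[0.2,1,0],[0,0,0],-1],[[0.4,2,0],[0,0,0],-1],[[0.4,2,0],[0,0,0],-1]]' | grep -E 'eef|ft'
```

```text
eef_pos: [0.5453, 0.0613, 0.057]
ft_force: [0.5, -0.4, -1.3]
```

```bash
python3 -m jog '[[[0.2,1,0],[0,0,0],-1],[[0.4,2,0],[0,0,0],-1],[[0.4,2,0],[0,0,0],-1]]' | grep -E 'eef|ft'
```

```text
eef_pos: [0.5457, 0.0633, 0.057]
ft_force: [0.1, -0.2, -0.6]
```

```bash
python3 -m jog '[[[0.2,1,0],[0,0,0],-1],[[0.4,2,0],[0,0,0],-1],[[0.4,2,0],[0,0,0],-1]]' | grep -E 'eef|ft'
```

```text
eef_pos: [0.5461, 0.0653, 0.057]
ft_force: [0.0, 0.9, -1.0]
```

```bash
python3 -m jog '[[[0.2,1,0],[0,0,0],-1],[[0.4,2,0],[0,0,0],-1],[[0.65,3,0],[0,0,0],-1],[[0.65,3,0],[0,0,0],-1]]' | grep -E 'eef|ft'
```

```text
eef_pos: [0.5468, 0.0683, 0.0569]
ft_force: [-0.4, 0.7, -0.7]
```

```bash
python3 -m jog '[[[0.2,1,0],[0,0,0],-1],[[0.4,2,0],[0,0,0],-1],[[0.65,3,0],[0,0,0],-1],[[0.65,3,0],[0,0,0],-1]]' | grep -E 'eef|ft'
```

```text
eef_pos: [0.5475, 0.0713, 0.057]
ft_force: [-0.2, 0.2, -1.6]
```

```bash
python3 -m jog '[[[0.45,2,0],[0,0,0],-1],[[0.9,4,0],[0,0,0],-1],[[1.3,6,0],[0,0,0],-1],[[1.3,6,0],[0,0,0],-1]]' | grep -E 'eef|ft'
```

```text
eef_pos: [0.5488, 0.0777, 0.057]
ft_force: [0.2, 0.4, -1.2]
```

```bash
python3 -m jog '[[[0.45,2,0],[0,0,0],-1],[[0.9,4,0],[0,0,0],-1],[[1.3,6,0],[0,0,0],-1],[[1.3,6,0],[0,0,0],-1]]' | grep -E 'eef|ft'
```

```text
eef_pos: [0.5501, 0.0837, 0.0569]
ft_force: [-0.7, -1.0, -0.9]
```

```bash
python3 -m jog '[[[0.45,2,0],[0,0,0],-1],[[0.9,4,0],[0,0,0],-1],[[1.3,6,0],[0,0,0],-1],[[1.3,6,0],[0,0,0],-1]]' | grep -E 'eef|ft'
```

```text
eef_pos: [0.5514, 0.0896, 0.057]
ft_force: [0.5, -0.0, -1.0]
```

```bash
python3 -m jog '[[[0.45,2,0],[0,0,0],-1],[[0.9,4,0],[0,0,0],-1],[[1.3,6,0],[0,0,0],-1],[[1.3,6,0],[0,0,0],-1]]' | grep -E 'eef|ft'
```

```text
eef_pos: [0.5526, 0.0956, 0.0569]
ft_force: [-0.7, 0.1, -1.0]
```

```bash
python3 -m jog '[[[0.45,2,0],[0,0,0],-1],[[0.9,4,0],[0,0,0],-1],[[1.3,6,0],[0,0,0],-1],[[1.3,6,0],[0,0,0],-1]]' | grep -E 'eef|ft'
```

```text
eef_pos: [0.554, 0.1016, 0.0569]
ft_force: [-0.5, -0.8, -0.4]
```

```bash
python3 -m jog '[[[0.2,1,0],[0,0,0],-1],[[0.65,3,0],[0,0,0],-1],[[0.65,3,0],[0,0,0],-1]]' | grep -E 'eef|ft'
```

```text
eef_pos: [0.5546, 0.1044, 0.057]
ft_force: [-0.3, 0.1, -0.8]
```

```bash
python3 -m jog '[[[0.2,1,0],[0,0,0],-1],[[0.4,2,0],[0,0,0],-1],[[0.4,2,0],[0,0,0],-1]]' | grep -E 'eef|ft'
```

```text
eef_pos: [0.555, 0.1063, 0.057]
ft_force: [-0.5, -0.4, -0.2]
```

```bash
python3 -m jog '[[[0.2,1,0],[0,0,0],-1],[[0.4,2,0],[0,0,0],-1],[[0.4,2,0],[0,0,0],-1]]' | grep -E 'eef|ft'
```

```text
eef_pos: [0.5554, 0.1083, 0.0569]
ft_force: [-0.1, 0.8, -0.8]
```

```bash
python3 -m jog '[[[0.2,1,0],[0,0,0],-1],[[0.4,2,0],[0,0,0],-1],[[0.4,2,0],[0,0,0],-1]]' | grep -E 'eef|ft'
```

```text
eef_pos: [0.5558, 0.1103, 0.057]
ft_force: [0.1, 0.1, -1.1]
```

```bash
python3 -m jog '[[[0.2,1,0],[0,0,0],-1],[[0.4,2,0],[0,0,0],-1],[[0.4,2,0],[0,0,0],-1]]' | grep -E 'eef|ft'
```

```text
eef_pos: [0.5562, 0.1123, 0.057]
ft_force: [0.2, 1.6, -0.4]
```

```bash
python3 -m jog '[[[0.2,1,0],[0,0,0],-1],[[0.4,2,0],[0,0,0],-1],[[0.4,2,0],[0,0,0],-1]]' | grep -E 'eef|ft'
```

```text
eef_pos: [0.5566, 0.1143, 0.057]
ft_force: [-0.5, -0.2, -1.2]
```

```bash
python3 -m jog '[[[0.2,1,0],[0,0,0],-1],[[0.4,2,0],[0,0,0],-1],[[0.4,2,0],[0,0,0],-1]]' | grep -E 'eef|ft'
```

```text
eef_pos: [0.557, 0.1163, 0.057]
ft_force: [0.8, 0.8, -1.5]
```

```bash
python3 -m jog '[[[0.2,1,0],[0,0,0],-1],[[0.4,2,0],[0,0,0],-1],[[0.4,2,0],[0,0,0],-1]]' | grep -E 'eef|ft'
```

```text
eef_pos: [0.5574, 0.1183, 0.057]
ft_force: [-0.5, -0.2, -0.5]
```

```bash
python3 -m jog '[[[0.2,1,0],[0,0,0],-1],[[0.4,2,0],[0,0,0],-1],[[0.4,2,0],[0,0,0],-1]]' | grep -E 'eef|ft'
```

```text
eef_pos: [0.5578, 0.1203, 0.057]
ft_force: [0.9, 0.1, -1.3]
```

```bash
python3 -m jog '[[[0.2,1,0],[0,0,0],-1],[[0.4,2,0],[0,0,0],-1],[[0.4,2,0],[0,0,0],-1]]' | grep -E 'eef|ft'
```

```text
eef_pos: [0.5582, 0.1223, 0.057]
ft_force: [0.7, 1.0, -1.3]
```

```bash
python3 -m jog '[[[0.2,1,0],[0,0,0],-1],[[0.2,1,0],[0,0,0],-1]]' | grep -E 'eef|ft'
```

```text
eef_pos: [0.5584, 0.1232, 0.057]
ft_force: [-0.0, -0.1, -1.4]
```

```bash
python3 -m jog '[[[0.2,1,0],[0,0,0],-1],[[0.2,1,0],[0,0,0],-1]]' | grep -E 'eef|ft'
```

```text
eef_pos: [0.5586, 0.1242, 0.057]
ft_force: [0.5, 0.5, -0.2]
```

```bash
python3 -m jog '[[[0.2,1,0],[0,0,0],-1],[[0.2,1,0],[0,0,0],-1]]' | grep -E 'eef|ft'
```

```text
eef_pos: [0.5588, 0.1251, 0.057]
ft_force: [0.2, -0.5, -0.1]
```

```bash
python3 -m jog '[[[0.2,0.7,0],[0,0,0],-1],[[0.2,0.7,0],[0,0,0],-1]]' | grep -E 'eef|ft'
```

```text
eef_pos: [0.5588, 0.1252, 0.0569]
ft_force: [-0.7, -2.4, 0.5]
```

```bash
python3 -m jog '[[[0.1,0.5,0],[0,0,0],-1],[[0.1,0.5,0],[0,0,0],-1]]' | grep -E 'eef|ft'
```

```text
eef_pos: [0.5588, 0.1252, 0.0569]
ft_force: [-1.4, -4.0, 1.4]
```

Contact along the axis: motion stopped at y = 0.1252 (home expected about 0.126) with about 4 N. The shoulder is seated. Release and rise.

```bash
python3 -m jog '[[[0,0,0],[0,0,0],-0.3],[[0,0,0],[0,0,0],0.3],[[0,0,0],[0,0,0],0.4],[[0,0,0],[0,0,0],0.4],[[0,0,0],[0,0,0],0.4],[[0,0,0],[0,0,0],0.4]]'
python3 - <<'E'
from bench import snapshot
import pickle
for n in("top","scene"):pickle.dump(snapshot(n),open(n[0]+"4.pkl","wb"))
E
python3 -m jog '[[[0,0,10],[0,0,0],0.4],[[0,0,30],[0,0,0],0.4],[[0,0,60],[0,0,0],0.4],[[0,0,90],[0,0,0],0.4],[[0,-35,120],[0,0,0],0.4],[[-10,-75,140],[0,0,0],0.4],[[-20,-115,150],[0,0,0],0.4],[[-30,-155,150],[0,0,0],0.4],[[-30,-195,150],[0,0,0],0.4],[[-30,-195,150],[0,0,0],0.4]]'
python3 - <<'E'
from bench import snapshot
import cv2,numpy as np
t=snapshot("top")["frame"];s=snapshot("scene")["frame"]
c=lambda f,x,y:cv2.resize(f[y:y+75,x:x+160,::-1],(800,300)if 0 else (640,300),interpolation=cv2.INTER_CUBIC)
cv2.imwrite("pics/end.png",np.vstack([c(t,170,180),c(s,230,210)]))
E
```

```text
time: 18.95
eef_pos: [0.5591, 0.1264, 0.057]
tcp_rot: [[0.216, 0.976, 0.0], [0.976, -0.216, 0.0], [0.0, 0.0, -1.0]]
ft_force: [0.8, 0.9, 0.5]
gripper_width: 0.695
finger_force: 0.0
time: 19.88
eef_pos: [0.5278, -0.0771, 0.2088]
tcp_rot: [[0.225, 0.974, 0.002], [0.974, -0.225, -0.001], [-0.0, 0.003, -1.0]]
ft_force: [0.6, -0.4, 0.7]
gripper_width: 0.704
finger_force: 0.0
```

View pics/end.png

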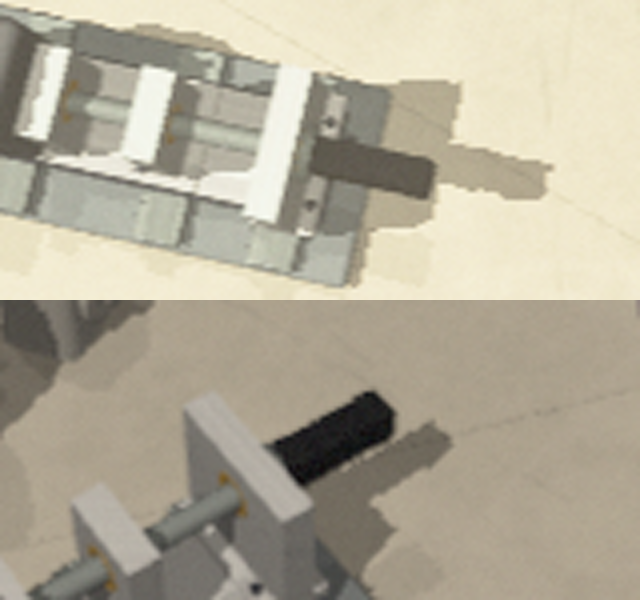

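The shaft shows between all three blocks, and the grip sits tight behind the first block's face (top crop 315,155; scene crop 280,455). The arm is clear, so I'm handing in.

```bash
python3 -c "
from bench import workorder;print(workorder.finish_job())"
```

```text
the job is handed in; nothing more can be done
None
```

The spindle is threaded through all three bearing holes with its shoulder stopped against the first block at about 4 N, and it has been let go; I handed the job in at about 20 s of the 67 s allowed, with the arm clear and the tape, bottle and timer not touched.

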